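# Seat a sample jar in a clamping cradle and close the hold-down arm

## Robot

A 6-joint arm with a two-finger parallel gripper is mounted at the origin on a cart in front of the work surface, level with it; the furniture and walls round the work are solid. World frame = base frame: x ahead of the robot, y to its left, z up, the work surface at z = 0. Lengths are in mm, angles in rad, forces in N, time in s.
With the tool pointing down it reaches from about 250 to 800 mm from the base axis. Payload 3.9 kg.
Tool frame: the origin (TCP) lies between the finger pads; the fingertips stand 14 mm ahead of it and the grasp point (between the pads) lies 5 mm behind it; x points along the fingers, y is the direction in which the jaws open and shut, and the axes are right-handed (so a half turn about x gives the same grasp; the last joint's range is limited). The gripper opens to 85 mm and grips with 20 to 120 N. Pads are 22 mm wide; open, the fingers measure 114 mm over their backs; the gripper's body (76 mm by 85 mm) begins 54 mm behind the grasp point. The pads swing forward as they close: fully open they stand 13 mm farther back than shut.
Start: joints at [1.257, 0.26, -0.138, 1.173, 0, 1.571], TCP at [162.05, 499.355, 245.304] pointing down, gripper open.
Joint ranges: [-2.78, 2.78], [-0.83, 1.72], [-1.28, 1.37], [-1.9, 2.12], [-1.57, 1.48], [-3.14, 3.14]. Speed limits (rad/s): [2.57, 2.57, 3.14, 3.14, 3.14, 3.14].

## Interface

Orientations are given as a unit quaternion [x, y, z, w].
In Python, from plant import get_state, cams, env gives the robot as it stands. The module is installed in compiled form; this text tells all that it offers.
- The arm moves only by the shell command python3 -m creep 'ROWS'. ROWS is JSON, a list that holds one entry, the list of rows, each a list of 7 numbers: the shift along the tool's x, y, z in mm, then the turn, a rotation vector about the tool's x, y, z in rad, then the opening, from 0 (shut) to 1 (fully open). A call has 1 to 8 rows; each row shifts and turns the pose as measured when the row begins, along the tool's axes as they then stand; what a row does not reach is not made up. A row lasts 1/10 s, in which the tool goes at most 50 mm and 8.59 degrees, less where a joint would pass 70% of its speed; a pose out of reach is approached as far as the arm can. A call is refused whole if a number of a shift passes 50 or a number of a turn 0.15, either way. A call with a gripper value outside its range is refused whole. The fingers move at their own pace and stop on an object; the grip force is fixed at half the most. Time passes only in rows, so rows that do not move let the fingers close. It gives the time, the measured TCP pose, the force and the opening at its end, in the units of the state.
- get_state(): the state, without advancing time (a new reading comes with each control period).
- cams.get_image(name): name is "scene" or "top"; returns the picture (384x512x3 uint8, blue, green, red); there is no depth.
- cams.camera_info(name): a dict with "mtx" (3x3 intrinsics, pixels), "xyz" and "attitude" of the camera in the world. Camera axes: x right, y down, z forward; pixel columns grow to the right and rows downward; lengths in mm; the calibration is good to about 2 mm. A picture is of the moment at which its call begins. camera_info takes no time and is no camera call.
- env.close_job(): hands the job in, once; it reports no verdict.
The state is a dict: "t": time; "joint_pos": joint angles; "dq": joint speeds; "tau": joint torques, N m; "tool_pos": TCP position; "tcp_rot": TCP orientation; "wrist_force": force on the tool from outside, world axes, zero at the start; "moment": the same for the moment, N m; "gripper_width": finger opening in mm.
Only numpy, scipy, OpenCV 4.12 (cv2) and the standard library are available. Lean on these libraries where they do the work, as an engineer would, in place of code of your own. Each camera call takes 0.05 s, during which the arm holds its last target.

## Task

Set the white-lidded screw jar upright into the round nest of the clamping cradle and push it down until you feel it sit fully home on the hard seat, then swing the hinged hold-down arm over until it is all the way closed above the lid. Do not drop the jar in, do not close the arm on a jar that still stands proud, and leave the hand lens, the tally counter and the sticky notes where they are.

Things in the scene. Friction and masses are not known exactly. Their poses are not given: they have to be found in the camera images.
- jar_centre (a point): Centre (half-way up) of the loose round screw jar: 56 mm tall, body 44 mm in diameter, white lid 46 mm in diameter over the top 14 mm, 60 g or so. It starts upright on the table; z axis up through its lid. The lid can be gripped from above with the fingers to either side.
- cradle: The clamping cradle, fixed to the table: an aluminium base plate 128 x 84 x 10 mm with a round grey nest and, beyond it, two hinge cheeks with the hold-down arm. Origin on the table under the nest's axis; z up, x from the nest to the hinge; the plate reaches from 42 mm before the origin to 86 mm beyond it.
- seat (a point): Centre of the hard ring-shaped seat in the nest, 14 mm above the table, axes as the cradle's. A jar fully home has its centre 28 mm and the top of its lid 56 mm above the seat. There it is on a hard stop and the force rises sharply: press to about 12 to 15 N to be sure.
- nest_mouth (a point): Centre of the nest's rim, 20 mm above the seat. Bore 49 mm, flared to 54 mm at the mouth, 68 mm over the outside. A 22 mm lift-out pin in the middle of the seat stands 3 to 10 mm proud, by an unknown amount: a jar merely set down rests on it, that much too high. The pin slides down under a steady push of about 6 N and stays where it is pushed.
- clamp_hinge (a point): Hinge of the hold-down arm: 66 mm from the nest's axis along the seat's x, 66 mm above the seat, axis along the seat's y, between two upright cheeks 34 mm wide overall that rise 12 mm above it.
- clamp_end (a point): Free end of the hold-down arm, on its centre line, 108 mm from the hinge. The arm is a steel bar 16 mm wide and 8 mm thick, with a 24 mm round rubber pad on its underside 66 mm from the hinge, which stands 1 mm clear of the lid of a fully seated jar when the arm is closed.
- clamp (a joint): Angle of the hold-down arm in rad: 0 is closed (level, over the jar), about 1.57 upright, more leans back away from the nest; it ends at 2.1. Starts open. The hinge is stiff (about 0.2 N m, that is 2 to 3 N at the arm) and the arm stays where it is left.
- lens: Bystander: black hand lens 53 x 132 x 12 mm lying on the table; origin at the centre of its underside.
- tally_counter: Bystander: small grey tally counter 52 x 71 x 28 mm on the table; origin at the centre of its underside.
- sticky_notes: Bystander: block of yellow sticky notes 51 x 51 x 20 mm on the table; origin at the centre of its underside.
There are look-alikes about, which are no part of the job. Of the things shaped like the cradle, the aluminium one is meant.

How it is judged (in metres and radians):
On the way:
1. the jar is pushed fully down on the seat of the nest while the hold-down arm is still open (horizontal distance between jar_centre and seat below 0.005 m and z of jar_centre in the frame of seat below 0.03 m and angle between jar_centre's own z axis and vertical below 0.08 rad and value of joint clamp above 0.6 rad), for 0.2 s.
At the end, for the whole second after the job is handed in: The jar stands upright (within 0.08 rad) and at rest in the nest, centred within 5 mm and fully home (its centre less than 30 mm above the seat; 28 mm is bottomed), and the hold-down arm is closed over it (joint below 0.06 rad) (horizontal distance between jar_centre and seat below 0.005 m and z of jar_centre in the frame of seat between 0.025 and 0.03 m and angle between jar_centre's own z axis and vertical below 0.08 rad and value of joint clamp below 0.06 rad and linear speed of jar below 0.02 m/s); the robot touches nothing.
It fails at once if the arm is closed down on a jar that stands proud in the nest (horizontal distance between jar_centre and seat below 0.03 m and z of jar_centre in the frame of seat above 0.0305 m and value of joint clamp below 0.2 rad).
It fails at once if the jar is dropped into the nest (faster than 0.6 m/s there) (horizontal distance between jar_centre and seat below 0.025 m and linear speed of jar above 0.6 m/s).
It fails at once if the hand lens is moved by more than 20 mm (distance of lens from where it was at the start of the episode above 0.02 m).
It fails at once if the tally counter is moved by more than 20 mm (distance of tally_counter from where it was at the start of the episode above 0.02 m).
It fails at once if the sticky notes are moved by more than 20 mm (distance of sticky_notes from where it was at the start of the episode above 0.02 m).
It also fails if it takes over 64 s, if anything falls off the work surface, if the arm or the gripper's body presses on something with over 40 N, if the wrist force passes 120 N, or if a joint passes its speed limit or range.

## Working session

There is one attempt and no reset: what is moved stays moved. The work goes in short steps, Python scripts to look and compute and a shell command to move; the robot and the scene stay as the last step left them, time stands still between calls to the robot, and variables do not carry over. Pictures are saved under pics/ and viewed, and the job is handed in when it is done.

```bash
mkdir -p pics; ls; python3 - <<'E'
from plant import get_state,cams
import cv2
s=get_state();print(s)
for n in("scene","top"):
    print(n,cams.camera_info(n)); cv2.imwrite(f"pics/{n}0.png",cams.get_image(n))
E
```

```text
pics
{'t': 0.0, 'joint_pos': array([ 1.25700877e+00,  2.60717847e-01, -1.39414561e-01,  1.17270686e+00,
       -1.47600256e-05,  1.57078467e+00]), 'dq': array([ 0.00084089,  0.00062345,  0.00065125,  0.00055385, -0.00160087,
       -0.00094031]), 'tau': array([-1.76125941e-03, -4.05672669e+01,  2.53925121e+01,  1.86392415e-02,
        9.63212528e-05,  5.04545611e-06]), 'tool_pos': array([161.84312759, 498.71799247, 244.42994309]), 'tcp_rot': array([ 0.1097677 ,  0.69852966, -0.11119616,  0.69831424]), 'wrist_force': array([0.1406566 , 0.3056863 , 0.75336702]), 'moment': array([ 0.02464392, -0.0036246 ,  0.01710052]), 'gripper_width': 85.65341216281452}
scene {'mtx': array([[473.70353382,   0.        , 261.8850263 ],
       [  0.        , 473.70353382, 196.83282617],
       [  0.        ,   0.        ,   1.        ]]), 'xyz': array([1413.87011755,  436.9513289 ,  666.36806832]), 'attitude': array([ 0.50264933,  0.71901058, -0.40142375, -0.26310912])}
top {'mtx': array([[434.67675889,   0.        , 247.67058789],
       [  0.        , 434.67675889, 195.61396978],
       [  0.        ,   0.        ,   1.        ]]), 'xyz': array([ 442.20396738,   84.34480483, 1097.47228259]), 'attitude': array([-0.70126329,  0.71093784, -0.03789398,  0.03689485])}
```

View pics/scene0.png

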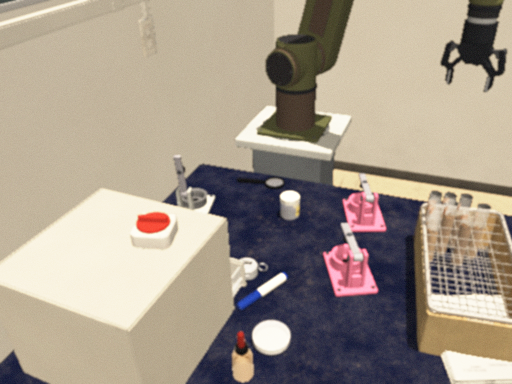

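View pics/top0.png

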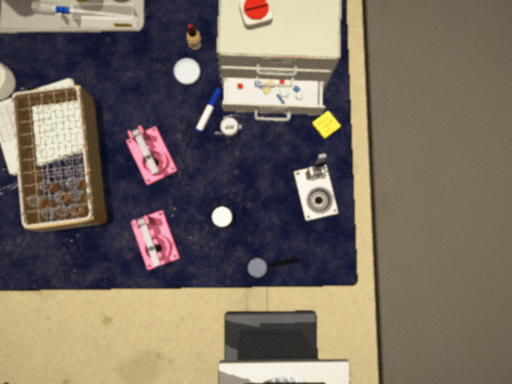

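The top view shows the aluminium cradle at about (318,195), with its hinge toward the top of the picture. The white jar lid is at (222,216), the lens at (258,267), the sticky notes at (326,124) and the tally counter at (230,126). The pink cradles are the look-alikes. Next I'll zoom in on both.

```bash
cat > h.py <<'E'
import numpy as np,cv2
from scipy.spatial.transform import Rotation as R
from plant import get_state,cams
def cam(n):
    c=cams.camera_info(n);return c['mtx'],np.array(c['xyz']),R.from_quat(c['attitude']).as_matrix()
def ray(n,u,v,z):
    K,p,A=cam(n);d=A@np.linalg.inv(K)@np.array([u,v,1.]);return p+d*(z-p[2])/d[2]
def proj(n,P):
    K,p,A=cam(n);q=K@(A.T@(np.array(P,float)-p));return q[:2]/q[2]
E
python3 - <<'E'
from h import *
print(proj('top',[0,0,0]),proj('top',[400,0,0]))
t=cv2.imread('pics/top0.png');s=cv2.imread('pics/scene0.png')
a=t[110:230,200:350];cv2.imwrite('pics/t1.png',cv2.resize(a,None,fx=5,fy=5,interpolation=cv2.INTER_CUBIC))
a=s[140:230,150:310];cv2.imwrite('pics/s1.png',cv2.resize(a,None,fx=5,fy=5,interpolation=cv2.INTER_CUBIC))
for n,im,box in(('top',t,(200,195,250,240)),('scene',s,(270,185,310,225))):
    x0,y0,x1,y1=box
    m=(im.min(2)>150).astype(np.uint8);m2=np.zeros_like(m);m2[y0:y1,x0:x1]=m[y0:y1,x0:x1]
    c=max(cv2.findContours(m2,0,2)[0],key=cv2.contourArea);M=cv2.moments(c)
    print(n,cv2.boundingRect(c),cv2.minEnclosingCircle(c),M['m10']/M['m00'],M['m01']/M['m00'])
    if n=='top':print(ray(n,M['m10']/M['m00'],M['m01']/M['m00'],56))
E
```

```text
[284.97087846 426.28993964] [281.32418746 258.28903594]
top (212, 207, 20, 20) ((221.5504608154297, 216.2935791015625), 9.829571723937988) 221.48387096774192 216.33452807646356
[503.72121784 145.56467728  56.        ]
scene (280, 190, 20, 22) ((289.6341857910156, 200.0846710205078), 11.168882369995117) 290.1536555142503 198.99380421313506
```

View pics/t1.png

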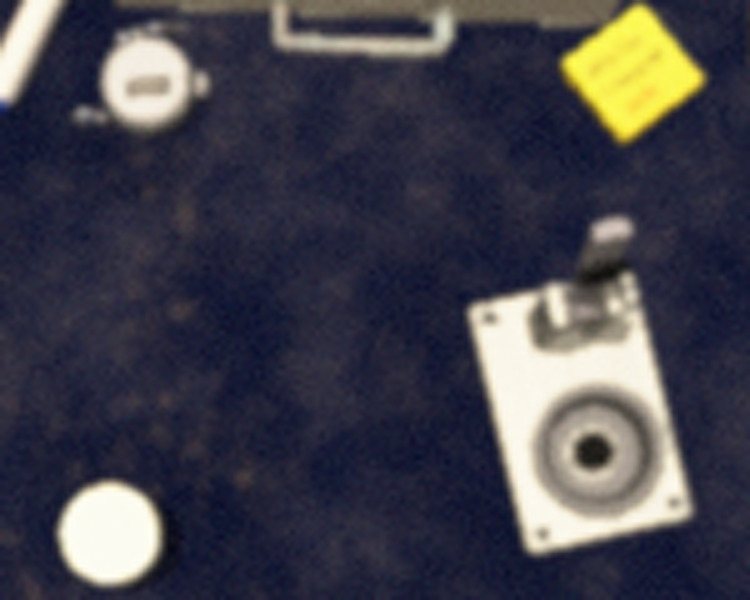

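View pics/s1.png

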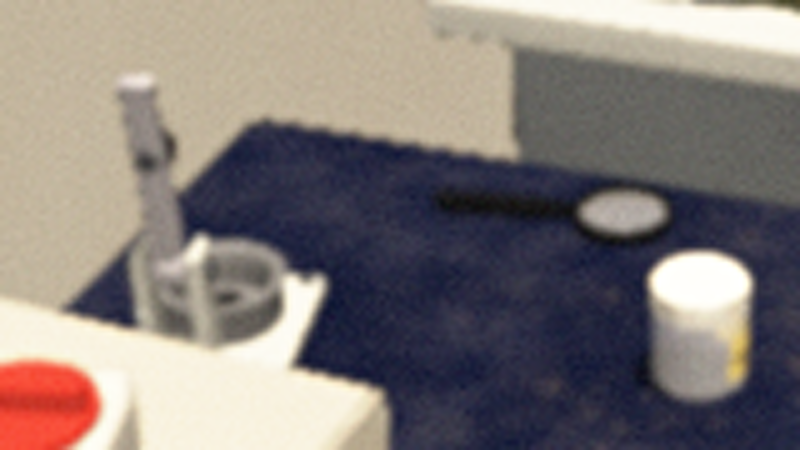

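```bash
python3 - <<'E'
from h import *
f=lambda x,y:((x+.5)/5-.5+200,(y+.5)/5-.5+110)
C=[ray('top',*f(*p),10)[:2] for p in((470,303),(634,270),(690,515),(532,553))]
print(np.round(C,1));C=np.array(C)
print('sides',[np.linalg.norm(C[i]-C[(i+1)%4]) for i in range(4)])
ax=(C[0]+C[1]-C[2]-C[3])/2;ax/=np.linalg.norm(ax);print('axis',ax,np.degrees(np.arctan2(ax[1],ax[0])))
print('nest from plate',C.mean(0)-22*ax)
im=cv2.imread('pics/top0.png')
x=im[170:222,290:345].copy()
# nest: ring grey mask (darker than plate, not blue)
b,g,r=[im[...,i].astype(int) for i in range(3)]
m=((r>60)&(r<185)&(abs(b-r)<35)).astype(np.uint8);mm=np.zeros_like(m);mm[184:216,303:335]=m[184:216,303:335]
c=max(cv2.findContours(mm,0,2)[0],key=cv2.contourArea);h=cv2.convexHull(c);print(cv2.boundingRect(c),cv2.minEnclosingCircle(c),cv2.fitEllipse(h))
for q in (cv2.minEnclosingCircle(c)[0],cv2.fitEllipse(h)[0],f(599,450)):print('nest z34',ray('top',*q,34))
print('pin z17..24',ray('top',*f(593,451),20))
N=C.mean(0)-22*ax
for a in(1.57,1.8,2.1):
    P=np.r_[N+ax*(66+108*np.cos(a)),80+108*np.sin(a)]
    print(a,P,proj('top',P),proj('scene',P))
print('meas end top',f(612,228),'scene',(138/5+150,83/5+140))
print('sticky',ray('top',326,124,20),'lens',ray('top',258,267,12), 'cab',ray('top',340,80,0),ray('top',272,117,60),ray('top',320,158,80))
print('jar scene check',proj('scene',[503.7,145.6,56]),proj('top',[503.7,145.6,0]))
E
```

```text
[[ 620.8  -35.2]
 [ 636.6 -118.8]
 [ 511.8 -142.7]
 [ 493.9  -63. ]]
sides [np.float64(85.08167653394179), np.float64(127.07016308729543), np.float64(81.71054141880467), np.float64(129.95639851025612)]
axis [0.97944737 0.2016999 ] 11.636382343643165
nest from plate [544.22588498 -94.34833769]
(307, 187, 25, 26) ((319.41119384765625, 199.8706512451172), 12.96844482421875) ((319.197509765625, 199.8358154296875), (25.043758392333984, 25.709346771240234), 167.96142578125)
nest z34 [542.21548373 -94.12040323  34.        ]
nest z34 [542.30865844 -93.59781904  34.        ]
nest z34 [542.88400872 -94.11371903  34.        ]
pin z17..24 [543.75002168 -93.45880393  20.        ]
1.57 [608.95364705 -81.01879725 187.99996576] [324.220341   161.68996499] [178.35986755 152.40627565]
1.8 [584.83590201 -85.98542127 185.17554413] [326.69265154 173.10678753] [181.84925392 148.53273026]
2.1 [555.46663094 -92.03350441 173.2266116 ] [328.95334638 187.49820028] [186.31849996 147.32197552]
meas end top (322.0, 155.2) scene (177.6, 156.6)
sticky [ 736.63950817 -119.21733555   20.        ] lens [379.96279974  58.95590618  12.        ] cab [ 859.2556433  -163.43904823    0.        ] [745.02767951  19.92413261  60.        ] [637.77911335 -90.91526704  80.        ]
jar scene check [290.12171326 195.96405188] [222.78316712 217.63426631]
```

```bash
cat >> h.py <<'E'
AX=np.array([0.9794,0.2017,0.])
def goal(P,show=True,flip=None):
    s=get_state();Rc=R.from_quat(s['tcp_rot']).as_matrix()
    best=None
    for sg in (1,-1):
        x=np.array([0,0,-1.]);y=sg*np.array([-AX[1],AX[0],0]);z=np.cross(x,y)
        rv=R.from_matrix(Rc.T@np.c_[x,y,z]).as_rotvec()
        if best is None or np.linalg.norm(rv)<np.linalg.norm(best):best=rv
    d=np.array(P)-s['tool_pos']
    print('t',round(s['t'],2),'tcp',s['tool_pos'].round(1),'tool shift',(Rc.T@d).round(1),'turn',best.round(3),'F',s['wrist_force'].round(1),'w',round(s['gripper_width'],1),'q',s['joint_pos'].round(2))
    print('tool axes in world\n',Rc.round(2))
E
python3 -c "
from h import *
goal([503.7,145.6,245])"
```

```text
t 0.1 tcp [161.9 498.8 244.5] tool shift [  -0.  -230.4  434.2] turn [-0.517 -0.     0.002] F [0.2 0.8 0.2] w 85.4 q [ 1.26  0.26 -0.14  1.17 -0.    1.57]
tool axes in world
 [[-0.    0.31  0.95]
 [-0.    0.95 -0.31]
 [-1.   -0.    0.  ]]
```

```bash
python3 -m creep '[[[-5,-20,40,-0.13,0,0,1],[-5,-20,40,-0.13,0,0,1],[-5,-20,40,-0.13,0,0,1],[0,-20,40,-0.13,0,0,1],[0,-20,40,0,0,0,1],[0,-20,40,0,0,0,1]]]'
python3 -c "
from h import *
goal([503.7,145.6,245])"
```

```text
t: 0.7
tool_pos: [395.5, 379.7, 257.2]
tcp_rot: [-0.083, 0.704, 0.08, 0.701]
wrist_force: [-0.2, 0.6, 0.2]
gripper_width: 85.3
t 0.7 tcp [395.5 379.7 257.2] tool shift [  12.8 -252.6   51.9] turn [ 0.027 -0.006  0.004] F [-0.2  0.6  0.2] w 85.3 q [ 0.77  0.3  -0.05  1.23 -0.    0.53]
tool axes in world
 [[-0.   -0.23  0.97]
 [-0.    0.97  0.23]
 [-1.   -0.   -0.01]]
```

```bash
python3 -m creep '[[[0,-42,8,0.01,0,0,1],[0,-42,8,0,0,0,1],[0,-42,8,0,0,0,1],[0,-42,8,0,0,0,1],[0,-42,8,0,0,0,1],[0,-30,8,0,0,0,1],[0,0,0,0,0,0,1]]]'
python3 -c "
from h import *
goal([503.7,145.6,120])"
```

```text
t: 1.4
tool_pos: [503.2, 145.2, 252.8]
tcp_rot: [-0.078, 0.706, 0.073, 0.7]
wrist_force: [-0.5, 0.4, 0.1]
gripper_width: 85.4
t 1.4 tcp [503.2 145.2 252.8] tool shift [132.8   1.1   1.8] turn [ 0.011 -0.009  0.006] F [-0.5  0.4  0.1] w 85.4 q [ 0.28  0.26 -0.12  1.2  -0.    0.07]
tool axes in world
 [[-0.01 -0.21  0.98]
 [-0.01  0.98  0.21]
 [-1.   -0.01 -0.01]]
```

```bash
python3 -m creep '[[[40,1,1,0.01,-0.009,0.006,1],[40,0,1,0,0,0,1],[40,0,0,0,0,0,1],[20,0,0,0,0,0,1],[0,0,0,0,0,0,1]]]'
python3 - <<'E'
from h import *
goal([503.7,145.6,45])
im=cams.get_image('scene');cv2.imwrite('pics/s2.png',cv2.resize(im[100:250,200:400],None,fx=4,fy=4,interpolation=cv2.INTER_CUBIC))
E
```

```text
t: 1.9
tool_pos: [504.7, 147.9, 108.8]
tcp_rot: [-0.07, 0.703, 0.072, 0.704]
wrist_force: [-0.1, -0.9, -0.2]
gripper_width: 85.0
t 1.9 tcp [504.7 147.9 108.8] tool shift [63.7 -2.2 -1.5] turn [-0.001  0.002 -0.003] F [-0.1 -0.9 -0.2] w 85.0 q [ 0.28  0.36 -0.38  0.83  0.    0.08]
tool axes in world
 [[ 0.   -0.2   0.98]
 [ 0.    0.98  0.2 ]
 [-1.    0.    0.  ]]
```

View pics/s2.png

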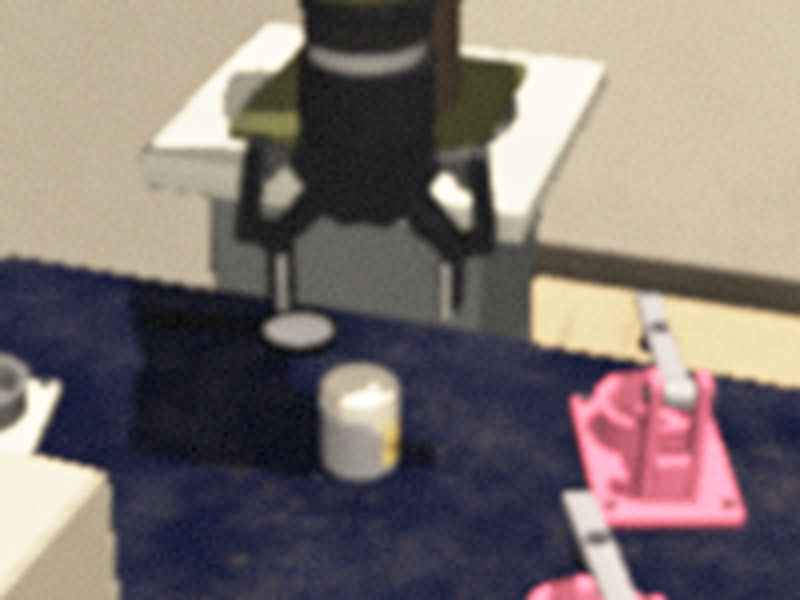

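The jar (crop about (360,420)) sits between the two fingertips (crop x about 283 and 452). I'll go down and grip.

```bash
python3 -m creep '[[[25,-2,-1.5,0,0,0,1],[25,0,0,0,0,0,1],[13,0,0,0,0,0,1],[0,0,0,0,0,0,1]]]'
python3 -c "
from h import *
goal([503.7,145.6,45])"
```

```text
t: 2.35
tool_pos: [509.0, 149.7, 51.4]
tcp_rot: [-0.07, 0.699, 0.074, 0.708]
wrist_force: [-0.3, 0.6, 0.4]
gripper_width: 85.4
t 2.35 tcp [509.  149.7  51.4] tool shift [ 6.3 -3.  -6.1] turn [ 0.001  0.014 -0.005] F [-0.3  0.6  0.4] w 85.4 q [ 0.28  0.42 -0.46  0.68  0.    0.08]
tool axes in world
 [[ 0.01 -0.2   0.98]
 [ 0.01  0.98  0.2 ]
 [-1.    0.    0.01]]
```

```bash
python3 -m creep '[[[5,-3,-6,0,0.014,-0.005,1],[1,0,0,0,0,0,1],[0,0,0,0,0,0,1]]]'
python3 -c "
from h import *
goal([503.7,145.6,45])"
```

```text
t: 2.65
tool_pos: [506.3, 146.8, 48.9]
tcp_rot: [-0.072, 0.702, 0.073, 0.705]
wrist_force: [0.4, 0.4, 0.9]
gripper_width: 85.3
t 2.65 tcp [506.3 146.8  48.9] tool shift [ 3.9 -0.7 -2.8] turn [ 0.002  0.005 -0.   ] F [0.4 0.4 0.9] w 85.3 q [ 0.28  0.42 -0.46  0.68 -0.    0.08]
tool axes in world
 [[ 0.   -0.2   0.98]
 [ 0.    0.98  0.2 ]
 [-1.    0.    0.  ]]
```

```bash
python3 -m creep '[[[5,-1,-4,0,0.005,0,1],[1,0,-1,0,0,0,1],[0,0,0,0,0,0,1]]]'
python3 -c "
from h import *
goal([503.7,145.6,45])"
```

```text
t: 2.95
tool_pos: [502.5, 145.0, 44.0]
tcp_rot: [-0.072, 0.703, 0.073, 0.704]
wrist_force: [-0.6, -0.5, -0.0]
gripper_width: 85.1
t 2.95 tcp [502.5 145.   44. ] tool shift [-0.9  0.4  1.3] turn [ 0.002  0.002 -0.   ] F [-0.6 -0.5 -0. ] w 85.1 q [ 0.28  0.42 -0.47  0.67  0.    0.08]
tool axes in world
 [[ 0.   -0.2   0.98]
 [ 0.    0.98  0.2 ]
 [-1.    0.    0.  ]]
```

```bash
python3 -m creep '[[[-1,0.5,1,0,0,0,0.3],[0,0,0,0,0,0,0.1],[0,0,0,0,0,0,0.1],[0,0,0,0,0,0,0.1],[0,0,0,0,0,0,0.1],[0,0,0,0,0,0,0.1]]]'
python3 -c "
from h import *
goal([503.7,145.6,45])"
```

```text
t: 3.55
tool_pos: [503.7, 145.5, 45.7]
tcp_rot: [-0.072, 0.702, 0.073, 0.704]
wrist_force: [0.8, 0.2, 0.7]
gripper_width: 43.1
t 3.55 tcp [503.7 145.5  45.7] tool shift [ 0.7  0.1 -0. ] turn [ 0.002  0.003 -0.   ] F [0.8 0.2 0.7] w 43.1 q [ 0.28  0.42 -0.47  0.68 -0.    0.08]
tool axes in world
 [[ 0.   -0.2   0.98]
 [ 0.    0.98  0.2 ]
 [-1.    0.    0.  ]]
```

Width 43.1 mm, holding the jar. I'll lift to clear the cradle, then look.

```bash
python3 -m creep '[[[-20,0,0,0,0,0,0],[-30,0,0,0,0,0,0],[-30,0,0,0,0,0,0],[-20,0,0,0,0,0,0],[0,0,0,0,0,0,0],[0,0,0,0,0,0,0]]]'
python3 - <<'E'
from h import *
goal([543,-94,140])
im=cams.get_image('scene');cv2.imwrite('pics/s3.png',cv2.resize(im[80:230,200:400],None,fx=4,fy=4,interpolation=cv2.INTER_CUBIC))
im=cams.get_image('top');cv2.imwrite('pics/t3.png',cv2.resize(im[150:270,150:300],None,fx=5,fy=5,interpolation=cv2.INTER_CUBIC))
E
```

```text
t: 4.15
tool_pos: [501.2, 145.1, 146.0]
tcp_rot: [-0.073, 0.704, 0.072, 0.702]
wrist_force: [-0.2, -0.8, -0.8]
gripper_width: 43.3
t 4.15 tcp [501.2 145.1 146. ] tool shift [   6.  -242.6   -7.9] turn [ 0.002 -0.003 -0.   ] F [-0.2 -0.8 -0.8] w 43.3 q [ 0.28  0.32 -0.32  0.93  0.    0.08]
tool axes in world
 [[-0.   -0.2   0.98]
 [-0.    0.98  0.2 ]
 [-1.    0.   -0.  ]]
```

View pics/s3.png

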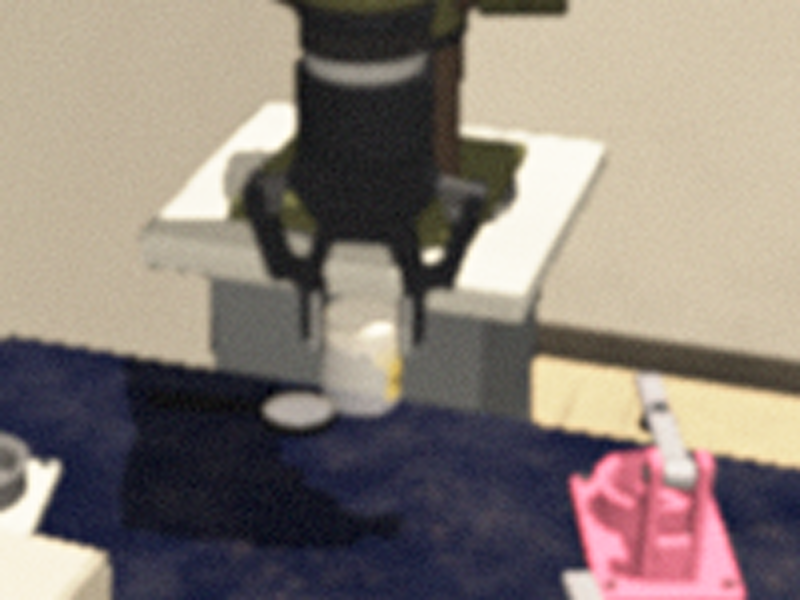

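View pics/t3.png

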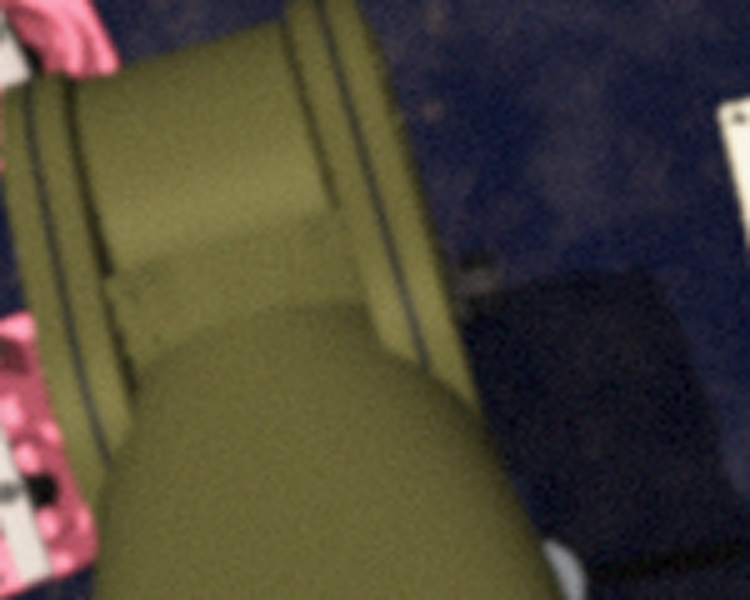

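The jar is held and upright (crop about (362,350)). I'll carry it sideways to above the nest.

```bash
python3 -m creep '[[[0,-35,-1,0,0,0,0],[0,-35,-1,0,0,0,0],[0,-35,-1,0,0,0,0],[0,-35,-1,0,0,0,0],[0,-35,-1,0,0,0,0],[0,-35,-1,0,0,0,0],[0,-20,-1,0,0,0,0],[0,0,0,0,0,0,0]]]'
python3 -c "
from h import *
goal([543,-94,140])"
```

```text
t: 5.05
tool_pos: [536.4, -88.5, 132.5]
tcp_rot: [-0.073, 0.711, 0.075, 0.695]
wrist_force: [-0.6, 0.7, -1.0]
gripper_width: 43.3
t 5.05 tcp [536.4 -88.5 132.5] tool shift [-7.6 -6.7  5.1] turn [ 0.007 -0.023 -0.005] F [-0.6  0.7 -1. ] w 43.3 q [-0.16  0.38 -0.27  0.94 -0.   -0.37]
tool axes in world
 [[-0.02 -0.21  0.98]
 [ 0.    0.98  0.21]
 [-1.    0.   -0.02]]
```

```bash
python3 -m creep '[[[0,-7,5,0.007,-0.02,-0.005,0],[10,0,0,0,0,0,0],[10,0,0,0,0,0,0],[0,0,0,0,0,0,0]]]'
python3 - <<'E'
from h import *
goal([543,-94,100])
im=cams.get_image('scene');cv2.imwrite('pics/s4.png',cv2.resize(im[100:250,110:310],None,fx=4,fy=4,interpolation=cv2.INTER_CUBIC))
im=cams.get_image('top');cv2.imwrite('pics/t4.png',cv2.resize(im[130:250,240:390],None,fx=5,fy=5,interpolation=cv2.INTER_CUBIC))
E
```

```text
t: 5.45
tool_pos: [540.7, -92.3, 107.6]
tcp_rot: [-0.071, 0.706, 0.073, 0.701]
wrist_force: [-0.9, -0.8, -0.4]
gripper_width: 43.2
t 5.45 tcp [540.7 -92.3 107.6] tool shift [ 7.6 -2.2  2. ] turn [ 0.001 -0.006 -0.003] F [-0.9 -0.8 -0.4] w 43.2 q [-0.17  0.4  -0.31  0.87  0.   -0.37]
tool axes in world
 [[-0.01 -0.2   0.98]
 [ 0.    0.98  0.2 ]
 [-1.    0.   -0.01]]
```

View pics/s4.png

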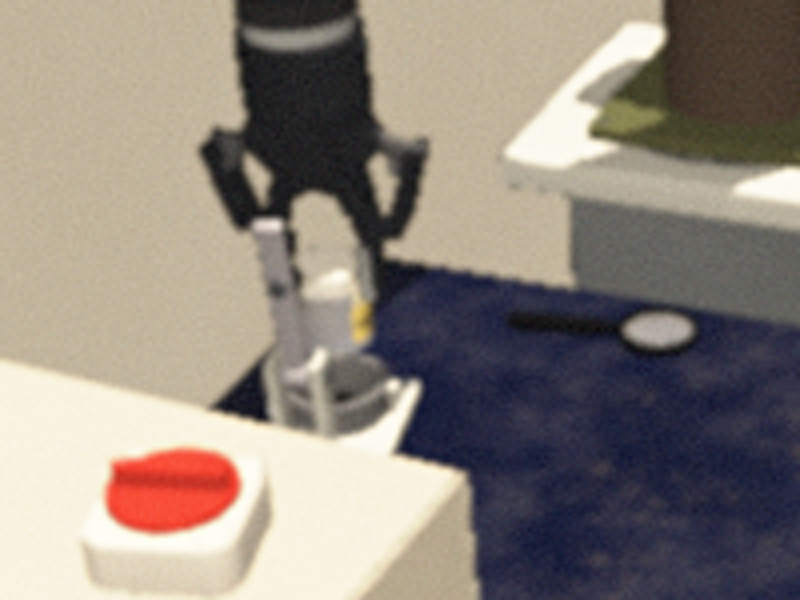

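View pics/t4.png

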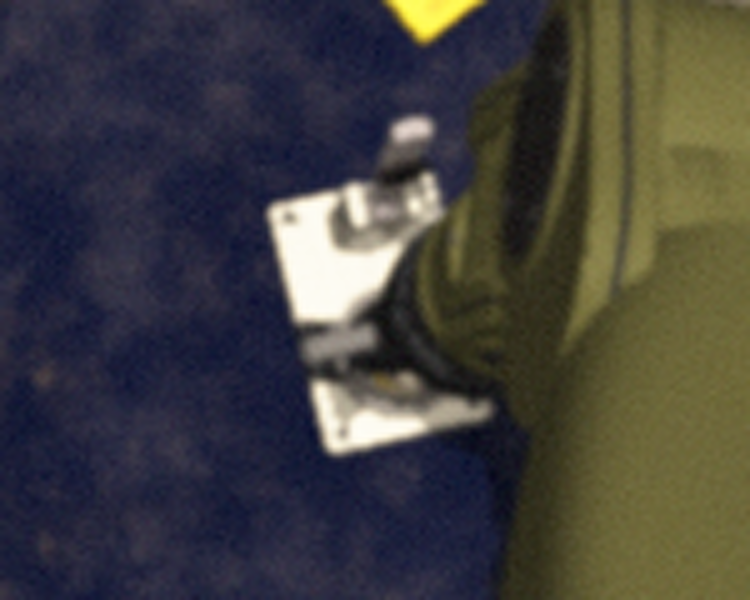

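The jar is above the nest (scene crop: jar about (335,320), rim about (335,375)), and the hold-down arm is upright and clear of the gripper. I'll correct the position and go down slowly.

```bash
python3 -m creep '[[[6,-2,3,0,-0.006,-0.003,0],[5,0,0,0,0,0,0],[5,0,0,0,0,0,0],[3,0,0,0,0,0,0],[0,0,0,0,0,0,0]]]'
python3 -c "
from h import *
goal([543,-94,82])"
```

```text
t: 6.05
tool_pos: [545.9, -92.9, 88.9]
tcp_rot: [-0.073, 0.702, 0.072, 0.705]
wrist_force: [0.8, -0.6, -1.0]
gripper_width: 43.8
t 6.05 tcp [545.9 -92.9  88.9] tool shift [ 6.9 -0.5 -3. ] turn [0.003 0.003 0.002] F [ 0.8 -0.6 -1. ] w 43.8 q [-0.17  0.42 -0.34  0.81 -0.   -0.37]
tool axes in world
 [[ 0.   -0.2   0.98]
 [-0.    0.98  0.2 ]
 [-1.   -0.    0.  ]]
```

```bash
python3 -m creep '[[[1,-0.5,-3,0.003,0.003,0,0],[3,0,-0.5,0,0,0,0],[3,0,0,0,0,0,0],[0,0,0,0,0,0,0]]]'
python3 -c "
from h import *
goal([543,-94,78])"
```

```text
t: 6.45
tool_pos: [542.3, -94.4, 81.6]
tcp_rot: [-0.072, 0.703, 0.071, 0.704]
wrist_force: [0.0, 1.1, -1.1]
gripper_width: 43.5
t 6.45 tcp [542.3 -94.4  81.6] tool shift [3.6 0.3 0.7] turn [-0.001  0.001  0.002] F [ 0.   1.1 -1.1] w 43.5 q [-0.17  0.42 -0.35  0.79 -0.   -0.37]
tool axes in world
 [[ 0.   -0.2   0.98]
 [-0.    0.98  0.2 ]
 [-1.   -0.    0.  ]]
```

Right at the mouth now. I'll enter in small steps and watch the forces.

```bash
python3 -m creep '[[[2,0,0.5,0,0,0,0],[2,0,0,0,0,0,0],[2,0,0,0,0,0,0],[0,0,0,0,0,0,0]]]'
python3 -c "
from h import *
goal([543,-94,72])"
```

```text
t: 6.85
tool_pos: [543.1, -94.4, 75.2]
tcp_rot: [-0.072, 0.703, 0.071, 0.704]
wrist_force: [0.2, -0.0, -0.5]
gripper_width: 42.6
t 6.85 tcp [543.1 -94.4  75.2] tool shift [ 3.2  0.4 -0.1] turn [-0.001  0.001  0.002] F [ 0.2 -0.  -0.5] w 42.6 q [-0.17  0.43 -0.36  0.78 -0.   -0.37]
tool axes in world
 [[ 0.   -0.2   0.98]
 [-0.    0.98  0.2 ]
 [-1.   -0.    0.  ]]
```

```bash
python3 -m creep '[[[2,0,0,0,0,0,0],[1.5,0,0,0,0,0,0],[0,0,0,0,0,0,0]]]'; python3 -m creep '[[[1.5,0,0,0,0,0,0],[1,0,0,0,0,0,0]]]';python3 -m creep '[[[1.5,0,0,0,0,0,0],[1,0,0,0,0,0,0]]]'
```

```text
t: 7.15
tool_pos: [543.2, -94.4, 71.4]
tcp_rot: [-0.072, 0.703, 0.071, 0.704]
wrist_force: [-0.1, -0.4, -0.1]
gripper_width: 42.9
t: 7.35
tool_pos: [543.3, -94.4, 68.9]
tcp_rot: [-0.072, 0.703, 0.071, 0.704]
wrist_force: [-0.2, 0.4, -1.4]
gripper_width: 43.1
t: 7.55
tool_pos: [543.4, -94.4, 66.2]
tcp_rot: [-0.072, 0.703, 0.071, 0.704]
wrist_force: [0.4, -0.2, 0.7]
gripper_width: 43.1
```

```bash
for i in 1; do :; done; python3 -m creep '[[[1,0,0,0,0,0,0],[0.5,0,0,0,0,0,0]]]'; python3 -m creep '[[[1,0,0,0,0,0,0],[0.5,0,0,0,0,0,0]]]';python3 -m creep '[[[1,0,0,0,0,0,0],[0.5,0,0,0,0,0,0]]]'
```

```text
t: 7.75
tool_pos: [543.3, -94.4, 64.4]
tcp_rot: [-0.072, 0.703, 0.071, 0.704]
wrist_force: [-0.9, 0.6, -1.0]
gripper_width: 42.9
t: 7.95
tool_pos: [543.6, -94.4, 63.4]
tcp_rot: [-0.072, 0.703, 0.071, 0.704]
wrist_force: [-1.2, 1.1, 5.2]
gripper_width: 43.7
t: 8.15
tool_pos: [543.6, -94.4, 62.8]
tcp_rot: [-0.072, 0.703, 0.071, 0.704]
wrist_force: [-1.2, -0.4, 4.4]
gripper_width: 43.5
```

It touched the pin at z of about 63.5, so the pin stands about 4 mm proud. Pushing on.

```bash
python3 -m creep '[[[1,0,0,0,0,0,0],[1,0,0,0,0,0,0]]]'; python3 -m creep '[[[1,0,0,0,0,0,0],[1,0,0,0,0,0,0]]]'
```

```text
t: 8.35
tool_pos: [543.6, -94.4, 61.4]
tcp_rot: [-0.072, 0.702, 0.071, 0.705]
wrist_force: [-1.9, 0.3, 4.8]
gripper_width: 43.4
t: 8.55
tool_pos: [543.6, -94.4, 59.6]
tcp_rot: [-0.072, 0.702, 0.071, 0.705]
wrist_force: [-3.3, 0.1, 13.1]
gripper_width: 43.2
```

```bash
python3 -m creep '[[[1,0,0,0,0,0,0],[1,0,0,0,0,0,0]]]'
```

```text
t: 8.75
tool_pos: [543.7, -94.4, 59.6]
tcp_rot: [-0.072, 0.702, 0.071, 0.705]
wrist_force: [-3.9, -0.2, 14.0]
gripper_width: 43.5
```

The hard stop is at z = 59.6 (expected 59.7), with 14 N. I'll hold briefly, then release and raise.

```bash
python3 -m creep '[[[1,0,0,0,0,0,0],[1,0,0,0,0,0,0],[0.5,0,0,0,0,0,0],[0,0,0,0,0,0,0]]]'; python3 -m creep '[[[0,0,0,0,0,0,1],[0,0,0,0,0,0,1],[0,0,0,0,0,0,1],[0,0,0,0,0,0,1],[0,0,0,0,0,0,1],[0,0,0,0,0,0,1]]]'
```

```text
t: 9.15
tool_pos: [543.4, -94.4, 59.7]
tcp_rot: [-0.072, 0.702, 0.071, 0.705]
wrist_force: [-1.0, 0.2, 2.2]
gripper_width: 42.8
t: 9.75
tool_pos: [543.7, -94.5, 57.7]
tcp_rot: [-0.072, 0.702, 0.071, 0.705]
wrist_force: [-0.4, 0.1, -0.8]
gripper_width: 85.3
```

```bash
python3 -m creep '[[[-10,0,0,0,0,0,1],[-25,0,0,0,0,0,1],[-30,0,0,0,0,0,1],[-30,0,0,0,0,0,1],[-30,0,0,0,0,0,1],[0,0,-15,0,0,0,1],[0,0,0,0,0,0,1]]]'
python3 - <<'E'
from h import *
goal([543,-94,72])
for i,n in enumerate(('scene','top')):
    im=cams.get_image(n);cv2.imwrite(f'pics/{n}5f.png',im)
    a=im[100:250,110:310] if n=='scene' else im[130:250,240:390]
    cv2.imwrite(f'pics/{n}5.png',cv2.resize(a,None,fx=4,fy=4,interpolation=cv2.INTER_CUBIC))
E
```

```text
t: 10.45
tool_pos: [528.0, -97.2, 191.3]
tcp_rot: [-0.072, 0.702, 0.071, 0.705]
wrist_force: [-0.2, -0.9, 1.5]
gripper_width: 85.3
t 10.45 tcp [528.  -97.2 191.3] tool shift [119.4   0.5  14.8] turn [-0.     0.005  0.003] F [-0.2 -0.9  1.5] w 85.3 q [-0.18  0.3  -0.22  1.04 -0.   -0.38]
tool axes in world
 [[ 0.01 -0.2   0.98]
 [-0.    0.98  0.2 ]
 [-1.   -0.    0.01]]
```

View pics/scene5.png

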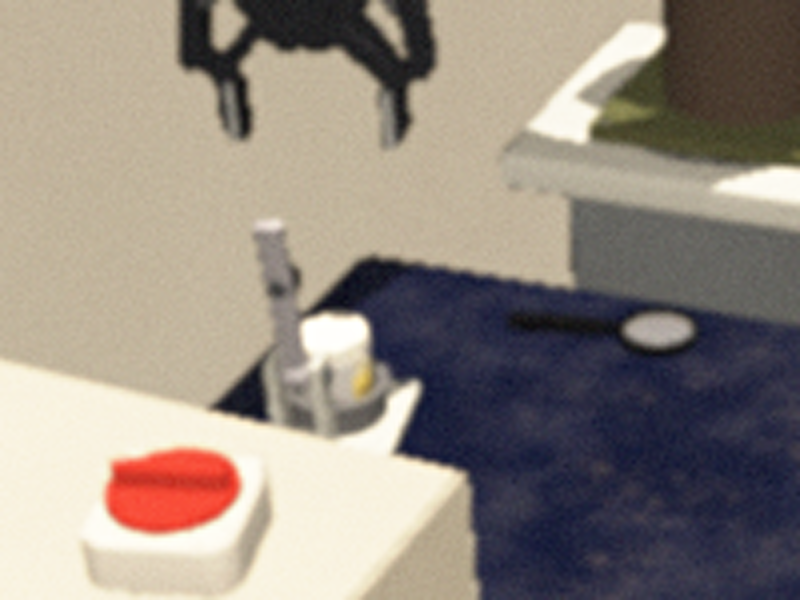

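View pics/top5.png

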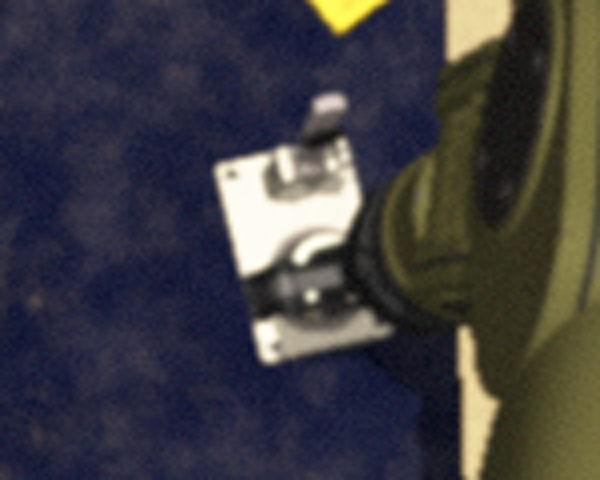

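```bash
cat >> h.py <<'E'
N=np.array([543.4,-94.4,0.])
def cr():
    s=get_state();d=s['tool_pos']-N
    print('t',round(s['t'],2),'r',round(d@AX,1),'y',round(d@np.array([-AX[1],AX[0],0]),1),'z',round(d[2],1),'F',s['wrist_force'].round(1),'w',round(s['gripper_width'],1),'turn',end=' ');goal(s['tool_pos'])
E
python3 - <<'E'
from h import *
print('lid top z70 predicted', proj('scene',N+[0,0,70]),'if 4 proud',proj('scene',N+[0,0,74]),'right edge/left', proj('scene',N+[0,23,70]),proj('scene',N-[0,23,-70]))
for a in (1.57,1.65,1.7,1.75,1.8,1.9):
    P=N+AX*(66-108*np.cos(a));P[2]=80+108*np.sin(a);print(a,proj('top',P),proj('scene',P))
im=cv2.imread('pics/scene5f.png');m=((im.min(2)>170)).astype(np.uint8);mm=m*0;mm[172:203,184:206]=m[172:203,184:206]
c=max(cv2.findContours(mm,0,2)[0],key=cv2.contourArea);print(cv2.boundingRect(c))
E
python3 -m creep '[[[-25,0,0,0,0.005,0.003,0],[-20,0,0,0,0,0,0],[0,0,20,0,0,0,0],[0,0,0,0,0,0,0]]]'
python3 -c "from h import *;cr()"
```

```text
lid top z70 predicted [192.47776325 182.67210657] if 4 proud [192.30845662 181.27830594] right edge/left [200.81166012 184.20198948] [184.24585377 181.16094585]
1.57 [324.27622272 162.15300789] [178.547954   152.20351185]
1.65 [323.30042245 158.26905931] [177.36583426 154.13473002]
1.7 [322.66616193 155.89014539] [176.641889   155.49164807]
1.75 [322.01576057 153.55801314] [175.93216645 156.96073124]
1.8 [321.35146042 151.28023717] [175.23898265 158.53882164]
1.9 [319.99030869 146.91654642] [173.91142799 162.00705743]
(184, 179, 18, 19)
t: 10.95
tool_pos: [549.7, -92.4, 234.7]
tcp_rot: [-0.071, 0.704, 0.072, 0.703]
wrist_force: [-0.4, -0.5, -0.3]
gripper_width: 28.6
t 10.95 r 6.6 y 0.7 z 234.7 F [-0.4 -0.5 -0.3] w 28.6 turn t 10.95 tcp [549.7 -92.4 234.7] tool shift [0. 0. 0.] turn [-0.    -0.002 -0.002] F [-0.4 -0.5 -0.3] w 28.6 q [-0.17  0.32 -0.08  1.17  0.   -0.37]
tool axes in world
 [[-0.   -0.2   0.98]
 [ 0.    0.98  0.2 ]
 [-1.    0.   -0.  ]]
```

The arm angle is about 1.71 rad. I'll move over and behind it, above its end.

```bash
python3 -m creep '[[[0,0,30,0,0,0,0],[0,0,30,0,0,0,0],[0,0,30,0,0,0,0],[0,0,20,0,0,0,0],[0,0,0,0,0,0,0],[0,0,0,0,0,0,0]]]'
python3 -c "from h import *;cr()"
```

```text
t: 11.55
tool_pos: [656.0, -69.0, 226.9]
tcp_rot: [-0.07, 0.709, 0.073, 0.697]
wrist_force: [0.2, 0.2, 0.3]
gripper_width: -0.2
t 11.55 r 115.4 y 2.2 z 226.9 F [0.2 0.2 0.3] w -0.2 turn t 11.55 tcp [656.  -69.  226.9] tool shift [0. 0. 0.] turn [ 0.    -0.016 -0.006] F [0.2 0.2 0.3] w -0.2 q [-0.1   0.52  0.22  1.29  0.   -0.31]
tool axes in world
 [[-0.02 -0.2   0.98]
 [ 0.    0.98  0.2 ]
 [-1.    0.01 -0.02]]
```

```bash
python3 -m creep '[[[0,-2,2,0,-0.015,-0.005,0],[20,0,0,0,0,0,0],[20,0,0,0,0,0,0],[10,0,0,0,0,0,0],[0,0,0,0,0,0,0]]]'
python3 - <<'E'
from h import *
cr()
im=cams.get_image('scene');cv2.imwrite('pics/s6.png',cv2.resize(im[80:230,110:310],None,fx=4,fy=4,interpolation=cv2.INTER_CUBIC))
im=cams.get_image('top');cv2.imwrite('pics/t6.png',cv2.resize(im[110:230,240:390],None,fx=5,fy=5,interpolation=cv2.INTER_CUBIC))
E
```

```text
t: 12.05
tool_pos: [653.4, -72.3, 176.2]
tcp_rot: [-0.071, 0.704, 0.071, 0.703]
wrist_force: [-0.5, 0.6, 0.4]
gripper_width: 0.1
t 12.05 r 112.2 y -0.5 z 176.2 F [-0.5  0.6  0.4] w 0.1 turn t 12.05 tcp [653.4 -72.3 176.2] tool shift [0. 0. 0.] turn [-0.002 -0.002  0.   ] F [-0.5  0.6  0.4] w 0.1 q [-0.11  0.52  0.09  1.14 -0.   -0.31]
tool axes in world
 [[-0.   -0.2   0.98]
 [-0.    0.98  0.2 ]
 [-1.   -0.   -0.  ]]
```

View pics/s6.png

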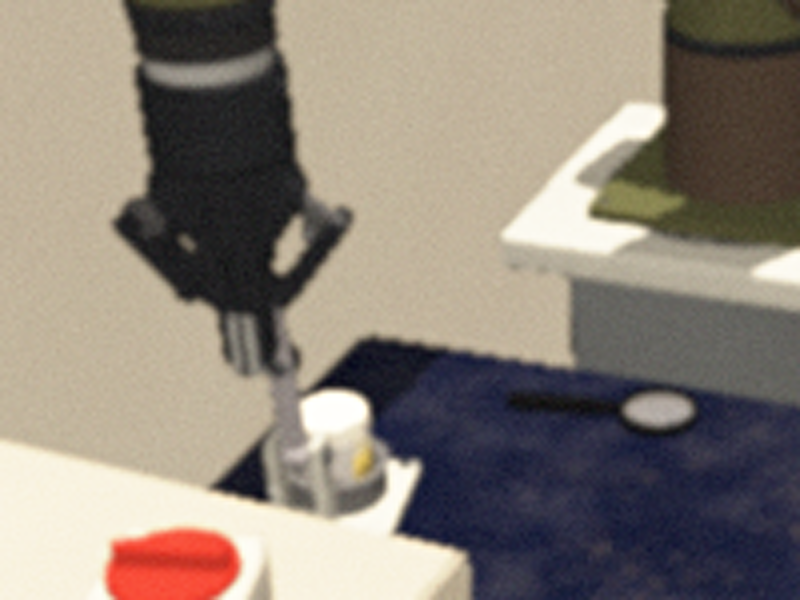

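View pics/t6.png

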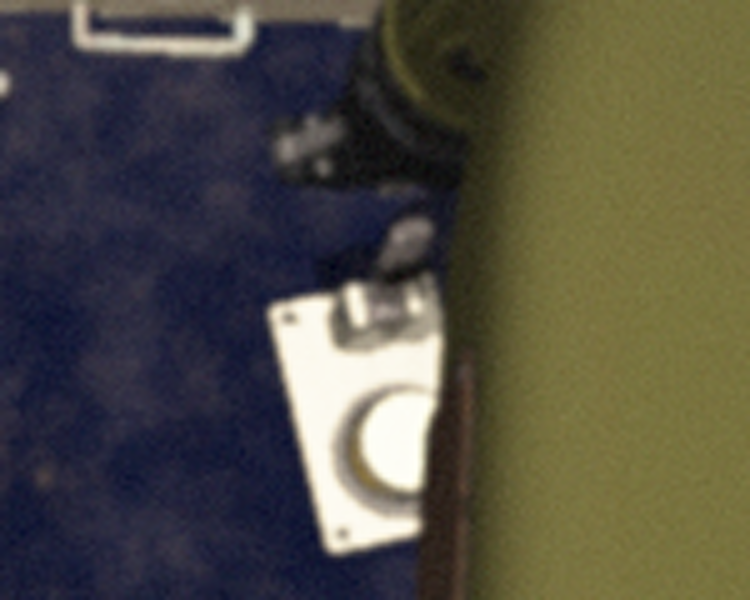

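The jar is centred in the nest (top crop about (410,440)). The shut fingers are behind the hold-down arm, so I'll push toward the nest.

```bash
python3 -m creep '[[[0,0,-8,0,0,0,0],[0,0,-8,0,0,0,0],[0,0,-6,0,0,0,0]]]'; python3 -m creep '[[[0,0,-6,0,0,0,0],[0,0,-6,0,0,0,0]]]';python3 -m creep '[[[0,0,-6,0,0,0,0],[0,0,-6,0,0,0,0]]]'
python3 -c "from h import *;cr()"
```

```text
t: 12.45
tool_pos: [634.0, -77.1, 180.7]
tcp_rot: [-0.072, 0.701, 0.07, 0.706]
wrist_force: [2.1, 0.9, -0.3]
gripper_width: -0.1
t: 12.65
tool_pos: [622.3, -79.6, 181.7]
tcp_rot: [-0.072, 0.7, 0.07, 0.707]
wrist_force: [2.9, 0.9, -1.3]
gripper_width: -0.1
t: 12.85
tool_pos: [610.3, -82.1, 182.0]
tcp_rot: [-0.072, 0.699, 0.071, 0.708]
wrist_force: [2.2, 0.3, -0.8]
gripper_width: 0.1
t 12.85 r 68.0 y -1.5 z 182.0 F [ 2.2  0.3 -0.8] w 0.1 turn t 12.85 tcp [610.3 -82.1 182. ] tool shift [0. 0. 0.] turn [-0.001  0.012  0.003] F [ 2.2  0.3 -0.8] w 0.1 q [-0.13  0.44 -0.04  1.08  0.   -0.34]
tool axes in world
 [[ 0.01 -0.2   0.98]
 [-0.    0.98  0.2 ]
 [-1.   -0.    0.01]]
```

```bash
python3 -m creep '[[[8,1,-7,0,0.01,0.003,0],[5,0,-7,0,0,0,0],[4,0,-7,0,0,0,0]]]'
python3 -c "from h import *;cr()" | head -1
python3 -m creep '[[[6,0,-6,0,0,0,0],[6,0,-6,0,0,0,0]]]'
python3 -c "from h import *;cr()"
```

```text
t: 13.15
tool_pos: [589.8, -85.9, 165.8]
tcp_rot: [-0.072, 0.701, 0.071, 0.706]
wrist_force: [1.2, -0.6, 2.9]
gripper_width: -0.1
t 13.15 r 47.1 y -1.1 z 165.8 F [ 1.2 -0.6  2.9] w -0.1 turn t 13.15 tcp [589.8 -85.9 165.8] tool shift [0. 0. 0.] turn [-0.001  0.006  0.002] F [ 1.2 -0.6  2.9] w -0.1 q [-0.14  0.42 -0.11  1.03  0.   -0.35]
t: 13.35
tool_pos: [576.8, -88.8, 153.2]
tcp_rot: [-0.072, 0.701, 0.071, 0.706]
wrist_force: [0.9, -0.3, 3.7]
gripper_width: 0.4
t 13.35 r 33.9 y -1.2 z 153.2 F [ 0.9 -0.3  3.7] w 0.4 turn t 13.35 tcp [576.8 -88.8 153.2] tool shift [0. 0. 0.] turn [-0.001  0.006  0.002] F [ 0.9 -0.3  3.7] w 0.4 q [-0.15  0.41 -0.17  0.99 -0.   -0.35]
tool axes in world
 [[ 0.01 -0.2   0.98]
 [-0.    0.98  0.2 ]
 [-1.   -0.    0.01]]
```

```bash
python3 -m creep '[[[6,0,-6,0,0.005,0,0],[6,0,-6,0,0,0,0],[6,0,-5,0,0,0,0]]]'
python3 -c "from h import *;cr()" | head -1
python3 -m creep '[[[6,0,-4,0,0,0,0],[6,0,-4,0,0,0,0]]]'
python3 -c "from h import *;cr()"
```

```text
t: 13.65
tool_pos: [558.4, -92.7, 133.3]
tcp_rot: [-0.072, 0.703, 0.07, 0.704]
wrist_force: [3.1, 0.3, 1.2]
gripper_width: 0.1
t 13.65 r 15.1 y -1.3 z 133.3 F [3.1 0.3 1.2] w 0.1 turn t 13.65 tcp [558.4 -92.7 133.3] tool shift [0. 0. 0.] turn [-0.002  0.001  0.003] F [3.1 0.3 1.2] w 0.1 q [-0.16  0.4  -0.24  0.93 -0.   -0.36]
t: 13.85
tool_pos: [550.5, -94.3, 120.1]
tcp_rot: [-0.072, 0.703, 0.07, 0.704]
wrist_force: [2.6, 0.0, 1.9]
gripper_width: -0.2
t 13.85 r 7.0 y -1.4 z 120.1 F [2.6 0.  1.9] w -0.2 turn t 13.85 tcp [550.5 -94.3 120.1] tool shift [0. 0. 0.] turn [-0.002  0.002  0.002] F [2.6 0.  1.9] w -0.2 q [-0.17  0.4  -0.28  0.89 -0.   -0.37]
tool axes in world
 [[ 0.   -0.2   0.98]
 [-0.    0.98  0.2 ]
 [-1.   -0.    0.  ]]
```

```bash
python3 -m creep '[[[5,0,-4,0,0,0,0],[5,0,-3,0,0,0,0],[4,0,-2,0,0,0,0]]]'
python3 -m creep '[[[4,0,-1,0,0,0,0],[2,0,0,0,0,0,0]]]'
python3 -m creep '[[[2,0,0,0,0,0,0],[2,0,0,0,0,0,0]]]'
python3 -c "from h import *;cr()"
```

```text
t: 14.15
tool_pos: [540.2, -96.2, 104.3]
tcp_rot: [-0.072, 0.703, 0.07, 0.704]
wrist_force: [1.4, 0.3, 2.1]
gripper_width: -0.2
t: 14.35
tool_pos: [538.2, -96.5, 97.7]
tcp_rot: [-0.072, 0.704, 0.07, 0.703]
wrist_force: [-2.8, -0.2, 17.2]
gripper_width: -0.0
t: 14.55
tool_pos: [538.2, -96.5, 97.6]
tcp_rot: [-0.072, 0.703, 0.07, 0.704]
wrist_force: [-3.8, 1.3, 19.0]
gripper_width: 0.1
t 14.55 r -5.5 y -1.0 z 97.6 F [-3.8  1.3 19. ] w 0.1 turn t 14.55 tcp [538.2 -96.5  97.6] tool shift [0. 0. 0.] turn [-0.002  0.001  0.002] F [-3.8  1.3 19. ] w 0.1 q [-0.18  0.4  -0.34  0.83 -0.   -0.38]
tool axes in world
 [[ 0.   -0.2   0.98]
 [-0.    0.98  0.2 ]
 [-1.   -0.    0.  ]]
```

The hard stop came at z = 97.6 (expected 98) with 19 N, so the arm is closed. I'll retreat and check.

```bash
python3 -m creep '[[[-15,0,0,0,0,0,0],[-30,0,0,0,0,0,0],[-40,0,0,0,0,0,0],[-20,0,-40,0,0,0,0],[0,40,-40,0,0,0,0],[0,40,-40,0,0,0,0],[0,40,-40,0,0,0,0],[0,40,0,0,0,0,0]]]'
python3 -m creep '[[[0,40,-30,0,0,0,0],[0,40,-30,0,0,0,0],[0,40,0,0,0,0,0],[0,0,0,0,0,0,0]]]'
python3 - <<'E'
from h import *
im=cams.get_image('scene');cv2.imwrite('pics/s7.png',cv2.resize(im[130:230,150:310],None,fx=5,fy=5,interpolation=cv2.INTER_CUBIC))
im=cams.get_image('top');cv2.imwrite('pics/t7.png',cv2.resize(im[110:230,200:350],None,fx=5,fy=5,interpolation=cv2.INTER_CUBIC))
for a in(0,.1,.2):
    P=N+AX*(66-108*np.cos(a));P[2]=84+108*np.sin(a)
    for n,o in(('top',(200,110)),('scene',(150,130))):print(a,n,(proj(n,P)-o)*5)
E
```

```text
t: 15.35
tool_pos: [350.3, 19.0, 202.6]
tcp_rot: [-0.069, 0.709, 0.067, 0.698]
wrist_force: [1.0, -0.4, 0.4]
gripper_width: 0.3
t: 15.75
tool_pos: [263.6, 125.5, 201.7]
tcp_rot: [-0.071, 0.711, 0.068, 0.696]
wrist_force: [-0.1, -0.3, 1.1]
gripper_width: -0.0
0 top [636.11429555 524.01169613]
0 scene [232.95616042 197.0515097 ]
0.1 top [640.10521451 521.43109166]
0.1 scene [230.52410421 178.8323007 ]
0.2 top [643.58739141 516.51896936]
0.2 scene [227.4933777  161.63218343]
```

View pics/s7.png

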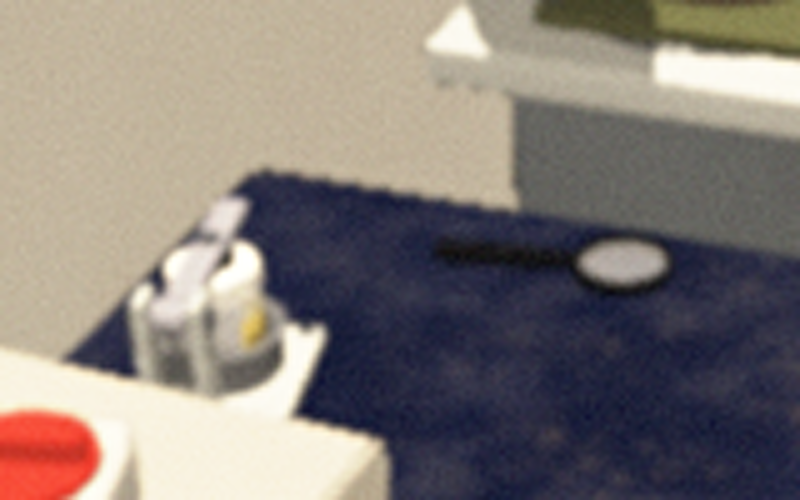

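View pics/t7.png

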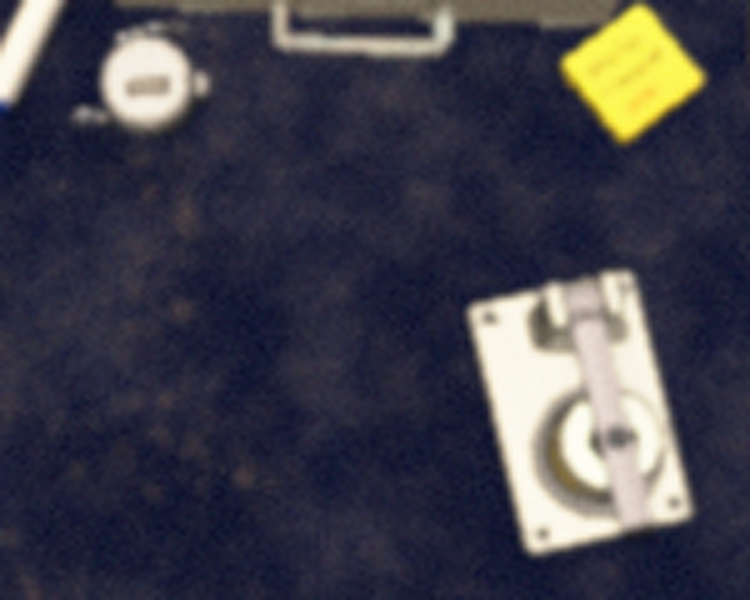

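The end of the hold-down arm is at scene crop (233,200), against (233,197) predicted for fully closed. From the top view, the bar lies over the lid and the sticky notes and tally counter haven't moved. In the scene view, the lens hasn't moved either. Handing in.

```bash
python3 -m creep '[[[0,0,0,0,0,0,0],[0,0,0,0,0,0,0]]]'; python3 -c "
from plant import env;print(env.close_job())"
```

```text
t: 16.05
tool_pos: [264.1, 120.8, 200.8]
tcp_rot: [-0.07, 0.712, 0.064, 0.695]
wrist_force: [0.5, -0.2, 0.1]
gripper_width: -0.2
the job is handed in; nothing more can be done
None
```

The jar is in the aluminium cradle's nest, pushed fully home, and the hold-down arm is closed over it. I handed the job in at about 16 s of the 64 s limit; the hand-in gives no verdict.

- **Jar:** I gripped it by the lid and lowered it in slowly. It met the lift-out pin about 4 mm proud, and I pushed it down to a hard stop at TCP z = 59.6 mm (59.7 expected) with 13–14 N.
- **Hold-down arm:** With the fingers shut I swung it from about 1.7 rad to its stop, at TCP z = 97.6 mm (98 expected) with 19 N. In the last scene picture its free end is within 1 pixel of where a fully closed arm should be.
- **Bystanders:** The lens, tally counter and sticky notes look unmoved in the last pictures. The robot is well clear of everything.
- **Less certain:** The gripper read about 43 mm on the 46 mm lid, which I did not explain, but the jar did not slip. The pictures alone cannot show 1–4 mm of jar height, so fully home rests on the force and the stop height.

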